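# Load the rinse bay with dirty ramekins and start the rinse

### The arm

A 6-joint arm with a two-finger parallel gripper is mounted at the origin on the work surface. World frame = base frame: x ahead of the robot, y to its left, z up, the work surface at z = 0. Lengths are in m, angles in rad, forces in N, time in s.
With the tool pointing down it reaches from about 0.375 to 0.925 m from the base axis. Payload 5.7 kg.
Tool frame: the origin (TCP) lies between the finger pads; the fingertips stand 25 mm ahead of it and the grasp point (between the pads) lies 6 mm ahead of it; z points along the fingers, y is the direction in which the jaws open and shut (so a half turn about z gives the same grasp; the last joint's range is limited). The gripper opens to 88 mm and grips with 3 to 60 N. Pads are 20 mm wide; open, the fingers measure 115 mm over their backs; the gripper's body (75 mm by 178 mm) begins 61 mm behind the grasp point.
Start: joints at [-1.421, 0.359, 1.51, -0, 1.272, -0.115], TCP at [0.157, -0.579, 0.248] pointing down, gripper open.
Joint ranges: [-2.97, 2.97], [-1.01, 2.36], [0.21, 2.38], [-0.96, 4.11], [0.2, 2.71], [-2.98, 2.98]. Speed limits (rad/s): [2.39, 2.39, 3.14, 3.14, 3.14, 3.14].

### API

Orientations are given as a unit quaternion [x, y, z, w].
In Python, from cell import env gives the robot as it stands.
- The arm moves only by the tool step_arm, never from a script. Its argument "deltas" is a list of rows, each a list of 5 numbers: the opening, from -1 (shut) to 1 (fully open), then the shift along the world's x, y, z in m, then the turn about the world's z in rad. A call has 1 to 10 rows; each row shifts and turns the commanded pose from where the row before left it; what a row does not reach is not made up. A row lasts 1/12 s, in which the tool goes at most 41.7 mm and 7.16 degrees, less where a joint would pass 70% of its speed; a pose out of reach is approached as far as the arm can. A call with a gripper value outside its range is refused whole. The fingers move at their own pace and stop on an object; "newtons" is the grip in N (left out, the last holds). Time passes only in rows, so rows that do not move let the fingers close. It gives the time, the measured TCP pose, the force and the opening at its end, in the units of the state.
- env.state(): the state, without advancing time (a new reading comes with each control period).
- env.get_image(name): name is "side" or "top" or "wrist"; returns a dict with "frame" (420x560x3 uint8, blue, green, red), "mtx" (3x3 intrinsics, pixels), "distortion" ([k1, k2, p1, p2, k3] as OpenCV has them; the pictures are not rectified), "eye" and "rotation" of the camera in the world. Camera axes: x right, y down, z forward; pixel columns grow to the right and rows downward; lengths in m; the calibration is good to about 2 mm. A picture is of the moment at which its call begins. There is no depth.
- env.hand_in(): hands the job in, once; it reports no verdict.
Trained networks look in the newest picture that a camera, given by its name, has taken for a name from the list of things; names that differ only in an ending like _2 or _b are one class to them, and where a whole thing is asked for, a point or a joint stands for the part that bears it (a point fixed in the world has none). Each returns a list of dicts, best first, with "conf" (0 to 1); they miss things now and then, are a little off and sometimes report something else, mostly with a low value. They report only what shows in the picture. A call takes as long as a camera call.
- env.find_in(query, camera): "pixel" ([row, column] in pixels, amid what is visible of it).
- env.silhouettes(query, camera): "mask" (420x560 bool, what is visible of it) and "pixel" ([row, column] in pixels, amid what is visible of it).
- env.spot_point(query, camera): "pixel" ([row, column] in pixels: a listed point, or the origin of a listed thing).
The state is a dict: "time": time; "joint_positions": joint angles; "joint_velocities": joint speeds; "effort": joint torques, N m; "position": TCP position; "tool_rot": TCP orientation; "contact_force": force on the tool from outside, world axes, zero at the start; "wrist_torque": the same for the moment, N m; "finger_gap": opening from 0.0 (shut) to 1.0 (fully open).
Only numpy, scipy, OpenCV 4.12 (cv2) and the standard library are available. Lean on these libraries where they do the work, as an engineer would, in place of code of your own. Each camera call takes 0.05 s, during which the arm holds its last target. There are 200 camera calls.

### The job

First slide the orange splash gate of the rinse bay fully open to its stop. Then push every ramekin flat across the counter, without lifting or tipping it, through the mouth of the bay until each is centred on a blue mark, one to a mark (any mark will do). Slide the gate fully shut again, and only then swing the red-knobbed valve lever all the way over to on, leaving every other thing on the counter where it is.

Things in the scene. Friction and masses are not known exactly. Their poses are not given: they have to be found in the camera images.
- dish1_mid (a point): white ramekin (round straight-sided open dish), 80 mm outside diameter, 42 mm high, wall 4 mm, inner floor 6 mm up, about 250 g; this point is on its axis, half-way up (21 mm above the counter); z up. May be absent
- dish2_mid (a point): blue ramekin, otherwise as dish1. May be absent
- dish3_mid (a point): white ramekin, as dish1. May be absent
- dish4_mid (a point): terracotta ramekin, otherwise as dish1. May be absent
- spot1 (a point): blue round mark (86 mm outside, with a centre dot) painted on the counter inside the rinse bay; this point is its centre, at counter height, -157.5 mm along the bay's y from the bay's middle; axes as the bay's (x from the mouth towards the back wall, y along the row of marks, z up)
- spot2 (a point): blue round mark (86 mm outside, with a centre dot) painted on the counter inside the rinse bay; this point is its centre, at counter height, -52.5 mm along the bay's y from the bay's middle; axes as the bay's (x from the mouth towards the back wall, y along the row of marks, z up)
- spot3 (a point): blue round mark (86 mm outside, with a centre dot) painted on the counter inside the rinse bay; this point is its centre, at counter height, 52.5 mm along the bay's y from the bay's middle; axes as the bay's (x from the mouth towards the back wall, y along the row of marks, z up)
- spot4 (a point): blue round mark (86 mm outside, with a centre dot) painted on the counter inside the rinse bay; this point is its centre, at counter height, 157.5 mm along the bay's y from the bay's middle; axes as the bay's (x from the mouth towards the back wall, y along the row of marks, z up)
- rinse_bay: fixed rinse bay: curbs 45 mm high, 10 mm thick at the back (inner face at x = +68 mm) and both ends (inner faces at y = +-215 mm, from x = -68 mm on); spray pipe on the back curb, to 61 mm. Floor: the bare counter, no sill. Mouth: the open side at x = -70 mm, where the gate runs. Past the +y end, a 28 mm high guide and a stop for the parked gate. Origin: middle of the floor, between spot2 and spot3
- gate (a joint): orange splash gate, a panel 426 mm long (y), 6 mm thick, its top 63 mm above the counter, sliding along the bay's mouth. 0 = shut (closes the whole mouth), 0.42 m = fully open at the stop, having slid to the bay's +y. About 2 N of friction, stays where it is left; may start partly open
- gate_grip (a point): black grip tab on top of the gate: 14 mm thick along the bay's x, 36 mm long along y, from 62 to 112 mm above the counter; this point is in its middle, 90 mm up. It moves with the gate; shut, it is 100 mm to the -y side of the bay's middle
- valve (a joint): rinse valve lever (10 mm steel rod with a 26 mm red ball) on the small grey valve box: pivot above the box's origin, 52 mm above the counter, ball centre 80 mm from it. 0 = off, leaning 0.5 rad to the box's -x (towards the robot); 1.0 rad = on, leaning 0.5 rad to its +x. Stays where it is left, swings with a light push
- valve_tip (a point): centre of the red ball at the lever's tip, about 122 mm above the counter when off or on; it moves with the lever, which swings in the valve box's x-z plane
- valve_box: grey valve box fixed to the counter: 60 x 60 mm, 30 mm high, topped by a lever block 70 x 50 mm, 25 mm high (55 mm in all). Origin under its centre; the lever swings towards its +x (away from the robot). It may stand at the right or the left of the dishes
- dosing_pump: fixed grey detergent pump, 70 x 60 mm, 75 mm high, with hose stubs on its +x side; origin under its centre. Bystander, at the side opposite to the valve box
- wrench: steel wrench lying on the counter, bystander
- screwdriver: screwdriver lying on the counter, bystander
- pipe_cap: brass pipe cap, 36 mm across, 22 mm high, bystander; origin under its centre
- tumbler: steel tumbler, 68 mm across, 85 mm high, bystander; origin under its centre
- soap: green soap bottle, 64 mm across, 170 mm high, behind the bay, bystander
- tub: white tub, 90 mm across, 80 mm high, behind the bay, bystander
- brush: flat brush with a wooden handle lying on the counter, bystander

How it is judged:
By the outcome, as a careful person would: the job done as asked, in the order asked, and still so for the second after the job is handed in, with the robot touching nothing.
Of dish1, dish2, dish3, dish4 only 3 to 4 are there at a start; the rules pass over those that are not, and their reading is None.
At some moment in a run one of dish1, dish2, dish3, dish4 may be knocked a few centimetres aside while the robot is not near it.
Once in a run the grip may slacken for a moment while it holds something.
It also fails if it takes over 210 s, if anything falls off the work surface, if the arm or the gripper's body presses on something with over 40 N, if the wrist force passes 120 N, or if a joint passes its speed limit or range.

## Working session

There is one attempt and no reset: what is moved stays moved. The work goes in short steps, Python scripts to look and compute and a tool call to move; the robot and the scene stay as the last step left them, time stands still between calls to the robot, and variables do not carry over. Pictures are saved under pics/ and viewed, about 12 in all and at most 16, crops included, and the job is handed in when it is done.

Besides the shell and the picture viewer there is one more tool, called after "Emit:" as name(argument=value, ...), one argument or row to a line, values as JSON. step_arm: Moves the arm, as the interface text tells. Its arguments: {"type":"object","properties":{"deltas":{"type":"array"},"newtons":{"type":"number"}},"required":["deltas"]}

```bash
mkdir -p pics; cat > h.py <<'E'
import numpy as np, cv2
from cell import env
def img(n,fn=None):
    d=env.get_image(n)
    if fn: cv2.imwrite('pics/'+fn,d['frame'])
    return d
def ray(d,px,z):
    """pixel [row,col] -> world point on plane z"""
    u=cv2.undistortPoints(np.array([[[px[1],px[0]]]],float),np.array(d['mtx'],float),np.array(d['distortion'],float))[0,0]
    v=np.array(d['rotation'])@np.array([u[0],u[1],1.]); e=np.array(d['eye'],float)
    return e+v*(z-e[2])/v[2]
def proj(d,p):
    R=np.array(d['rotation']); e=np.array(d['eye'],float)
    r=cv2.Rodrigues(R.T)[0]
    q=cv2.projectPoints(np.array([p],float),r,-R.T@e,np.array(d['mtx'],float),np.array(d['distortion'],float))[0][0,0]
    return q[::-1]
Z={'dish1_mid':.021,'dish2_mid':.021,'dish3_mid':.021,'dish4_mid':.021,'spot1':0,'spot2':0,'spot3':0,'spot4':0,'rinse_bay':0,'gate_grip':.09,'valve_tip':.122,'valve_box':0,'dosing_pump':0,'pipe_cap':0,'tumbler':0}
def pts(d,cam,names):
    for n in names:
        for r in env.spot_point(n,cam)[:5]:
            if r['conf']>.2: print(cam,n,round(r['conf'],2),np.round(r['pixel'],1),np.round(ray(d,r['pixel'],Z[n])[:2],4))
E
python3 - <<'E'
from h import *
for c in ('top','side'):
    d=img(c,c+'0.png'); print(c,np.round(d['eye'],3))
    pts(d,c,[n for n in Z if n not in('spot2','spot3','spot4','dish3_mid')] if c=='top' else ['gate_grip','valve_tip','dish1_mid'])
print(env.state())
E
```

```text
top [ 0.293 -0.024  1.632]Traceback (most recent call last):
  File "<stdin>", line 4, in <module>
  File "h.py", line 21, in pts
    if r['conf']>.2: print(cam,n,round(r['conf'],2),np.round(r['pixel'],1),np.round(ray(d,r['pixel'],Z[n])[:2],4))
                                                                                    ~~~^^^^^^^^^^^^^^^^^^^
  File "h.py", line 10, in ray
    v=np.array(d['rotation'])@np.array([u[0],u[1],1.]); e=np.array(d['eye'],float)
      ~~~~~~~~~~~~~~~~~~~~~~~^~~~~~~~~~~~~~~~~~~~~~~~~
ValueError: matmul: Input operand 1 has a mismatch in its core dimension 0, with gufunc signature (n?,k),(k,m?)->(n?,m?) (size 3 is different from 4)
```

```bash
sed -i "s/np.array(d\['rotation'\])/Rot.from_quat(d['rotation']).as_matrix()/; 1a from scipy.spatial.transform import Rotation as Rot" h.py
python3 - <<'E'
from h import *
for c in ('top','side'):
    d=img(c,c+'0.png'); print(c,np.round(d['eye'],3))
    pts(d,c,[n for n in Z if n not in('dish3_mid',)] if c=='top' else ['gate_grip','valve_tip','dish1_mid'])
print(env.state())
E
```

```text
top [ 0.293 -0.024  1.632]
top dish1_mid 0.72 [220.3 431.5] [ 0.4956 -0.4988]
top dish1_mid 0.52 [178.8 252.8] [0.622  0.0668]
top dish2_mid 0.93 [239.2 298.2] [ 0.4333 -0.0771]
top dish4_mid 0.73 [242. 343.] [ 0.4258 -0.2159]
top spot1 0.98 [178.8 251.2] [0.6262 0.073 ]
top spot1 0.73 [179.9 282.5] [ 0.6237 -0.0267]
top spot1 0.63 [127.2 323.6] [ 0.8002 -0.1587]
top spot1 0.58 [176.3 221.4] [0.6335 0.1687]
top spot2 0.98 [178.8 251.2] [0.6262 0.073 ]
top spot2 0.73 [179.9 282.5] [ 0.6237 -0.0267]
top spot2 0.63 [127.2 323.6] [ 0.8002 -0.1587]
top spot2 0.58 [176.3 221.4] [0.6335 0.1687]
top spot3 0.98 [178.8 251.2] [0.6262 0.073 ]
top spot3 0.73 [179.9 282.5] [ 0.6237 -0.0267]
top spot3 0.63 [127.2 323.6] [ 0.8002 -0.1587]
top spot3 0.58 [176.3 221.4] [0.6335 0.1687]
top spot4 0.98 [178.8 251.2] [0.6262 0.073 ]
top spot4 0.73 [179.9 282.5] [ 0.6237 -0.0267]
top spot4 0.63 [127.2 323.6] [ 0.8002 -0.1587]
top spot4 0.58 [176.3 221.4] [0.6335 0.1687]
top rinse_bay 0.93 [179.4 267.5] [0.6248 0.0211]
top gate_grip 0.86 [195.9 292.5] [ 0.5569 -0.057 ]
top gate_grip 0.47 [234.5 145.4] [0.4
[... 875 characters left out ...]
ns': array([-1.42110575e+00,  3.58842399e-01,  1.51039024e+00,  2.23582866e-05,
        1.27247745e+00, -1.15110140e-01]), 'joint_velocities': array([-3.30611406e-04, -3.02791851e-04,  1.70280949e-04,  5.50487490e-05,
       -1.49852033e-04, -4.20568922e-04]), 'effort': array([-9.76452648e-04, -5.15344942e+01, -2.71130615e+01,  6.74754661e-02,
        2.45963543e-02, -9.64398737e-06]), 'position': array([ 0.15702202, -0.57907336,  0.24760123]), 'tool_rot': array([ 9.91248301e-01,  1.32010612e-01,  9.66844285e-06, -5.88912423e-05]), 'contact_force': array([ 0.6567966 , -0.01319609, -0.16874776]), 'wrist_torque': array([-0.02347765, -0.06894357, -0.0238241 ]), 'finger_gap': 1.0039936768174618}
```

View pics/top0.png

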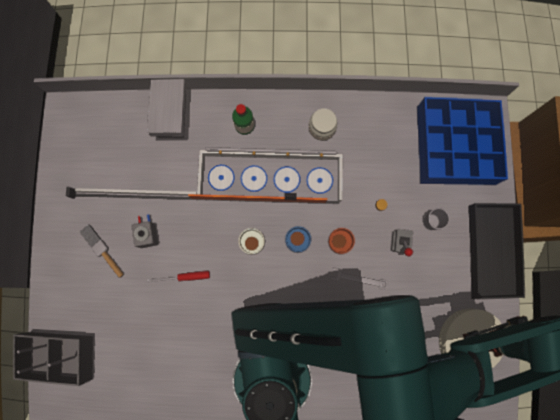

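View pics/side0.png

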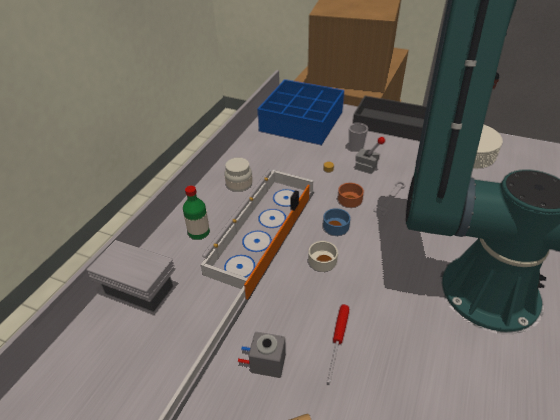

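```bash
python3 - <<'E'
from h import *
d=img('top')
import math
sp=[ray(d,p,0)[:2] for p in [(180,319.5),(179.5,287),(178.8,253),(177.5,221)]]
print(np.round(sp,4))
for q in ['spot1']:
    for r in env.silhouettes(q,'top'): print(q,r['conf'],np.round(r['pixel'],1))
for q in ['dish1_mid','dish2_mid','dish4_mid']:
    for r in env.silhouettes(q,'top'): print(q,round(r['conf'],2),np.round(r['pixel'],1),r['mask'].sum(),np.round(ray(d,r['pixel'],.03)[:2],4))
# circle detection crop of scene
f=d['frame'][130:310,50:460]; cv2.imwrite('pics/c1.png',cv2.resize(f,None,fx=1.95,fy=1.95,interpolation=cv2.INTER_CUBIC))
for px in [(190,189),(201,327),(197,290),(191,70)]: print(px,np.round(ray(d,px,.063)[:2],4))
for px in [(153,200),(155,342),(194,197),(200.5,341)]: print(px,np.round(ray(d,px,.045)[:2],4))
E
```

```text
[[ 0.6247 -0.1446]
 [ 0.6251 -0.041 ]
 [ 0.6263  0.0673]
 [ 0.6296  0.1698]]
spot1 0.55 [183.  252.5]
spot1 0.45 [119.2 242.9]
spot1 0.43 [244.7  97. ]
dish2_mid 0.69 [237.  297.6] 545 [ 0.4392 -0.0749]
dish2_mid 0.58 [197.6 254.5] 677 [0.5606 0.0598]
dish2_mid 0.15 [275.1 193.5] 297 [0.3178 0.2431]
dish4_mid 0.84 [240.1 343.4] 546 [ 0.4309 -0.2161]
(190, 189) [0.5767 0.2601]
(201, 327) [ 0.5469 -0.1628]
(197, 290) [ 0.5581 -0.05  ]
(191, 70) [0.5705 0.6454]
(153, 200) [0.6984 0.2334]
(155, 342) [ 0.6963 -0.2122]
(194, 197) [0.5675 0.2378]
(200.5, 341) [ 0.5519 -0.2077]
```

View pics/c1.png

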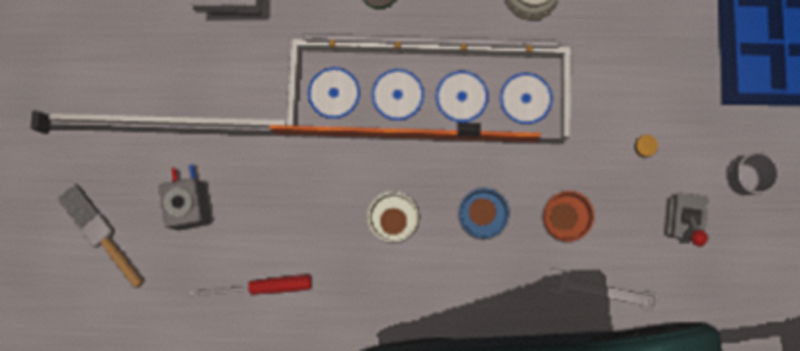

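Emit:
step_arm(
  deltas=[
    [1,0.02,0.026,0,-0.014],
    [1,0.02,0.026,0,-0.014],
    [1,0.02,0.026,0,-0.014],
    [1,0.02,0.026,0,-0.014],
    [1,0.02,0.026,0,-0.014],
    [1,0.02,0.026,0,-0.014],
    [1,0.02,0.026,0,-0.014],
    [1,0.02,0.026,0,-0.014],
    [1,0.02,0.026,0,-0.014],
    [1,0.02,0.026,0,-0.014],
  ],
)

```text
time: 2.18
position: [0.3578, -0.3177, 0.2478]
tool_rot: [0.998, 0.062, 0.0, 0.0]
contact_force: [1.2, -0.7, -0.2]
finger_gap: 0.998
```

Emit:
step_arm(
  deltas=[
    [1,0.02,0.026,0,-0.014],
    [1,0.02,0.026,0,-0.014],
    [1,0.02,0.026,0,-0.014],
    [1,0.02,0.026,0,-0.014],
    [1,0.02,0.026,0,-0.014],
    [1,0.02,0.026,0,-0.014],
    [1,0.02,0.026,0,-0.014],
    [1,0.02,0.026,0,-0.014],
    [1,0.02,0.026,0,-0.014],
    [1,0.02,0.026,0,-0.014],
  ],
)

```text
time: 3.02
position: [0.5578, -0.0575, 0.2477]
tool_rot: [1.0, -0.008, 0.0, 0.0]
contact_force: [0.5, -0.3, 0.3]
finger_gap: 1.001
```

```bash
python3 - <<'E'
from h import *
print(env.state()['position'],Rot.from_quat(env.state()['tool_rot']).as_matrix().round(3))
d=img('wrist','w1.png'); print(np.round(d['eye'],3))
pts(d,'wrist',['gate_grip','spot1','dish1_mid','dish2_mid','dish4_mid'])
d=img('side','s1.png');pts(d,'side',['gate_grip','spot1','rinse_bay'])
E
```

```text
[ 0.55784607 -0.05751329  0.24774796] [[ 1.    -0.016  0.   ]
 [-0.016 -1.    -0.   ]
 [ 0.     0.    -1.   ]]
[ 0.633 -0.059  0.383]
wrist gate_grip 0.63 [193.5 264.7] [ 0.5588 -0.0487]
wrist spot1 0.95 [105.8 359.2] [ 0.6271 -0.1446]
wrist spot1 0.9 [105.7 256.7] [ 0.6289 -0.0395]
wrist spot1 0.79 [103.4  50.8] [0.6337 0.1695]
wrist spot1 0.57 [108.5 159.8] [0.6275 0.0598]
wrist dish1_mid 0.24 [290.4 168.3] [0.4311 0.0644]
wrist dish2_mid 0.77 [287.3 293. ] [ 0.4325 -0.0752]
wrist dish4_mid 0.67 [291.2 416.9] [ 0.4256 -0.2141]
side gate_grip 0.78 [202.8 294.3] [ 0.5517 -0.0322]
side gate_grip 0.24 [137.2 379.7] [ 0.4066 -0.4557]
side spot1 0.92 [242.  256.6] [0.6271 0.0736]
side spot1 0.85 [223.1 274.1] [ 0.6118 -0.0172]
side spot1 0.73 [197.1 285.4] [ 0.6267 -0.1411]
side spot1 0.56 [267.8 238.6] [0.631  0.1794]
side rinse_bay 0.62 [228.1 262.5] [0.6354 0.0155]
```

View pics/w1.png

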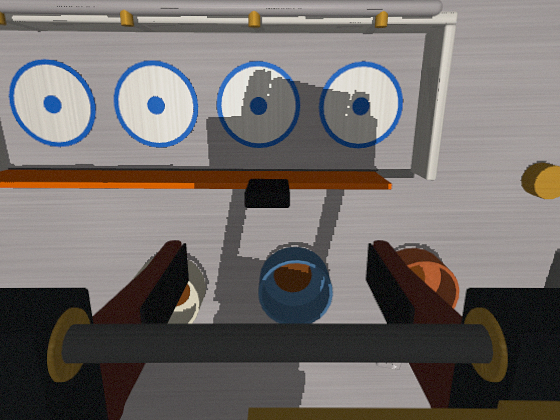

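Emit:
step_arm(
  deltas=[
    [1,0.001,0.001,-0.03,0],
    [1,0,0.001,-0.03,0],
    [1,0,0.001,-0.03,0],
    [1,0,0.001,-0.03,0],
    [1,0,0.001,-0.03,0],
    [0.1,0,0,0,0],
    [0.1,0,0,0,0],
    [0.1,0,0,0,0],
    [0.1,0,0,0,0],
  ],
  newtons=10,
)

```text
time: 4.27
position: [0.5596, -0.0547, 0.0997]
tool_rot: [1.0, -0.008, 0.002, 0.0]
contact_force: [-0.4, 0.6, 0.2]
finger_gap: 0.733
```

Emit:
step_arm(
  deltas=[
    [0.1,0,0.01,0,0],
    [0.1,0.0005,0.02,0,0],
    [0.1,0.0005,0.03,0,0],
    [0.1,0.0005,0.03,0,0],
    [0.1,0.0005,0.03,0,0],
    [0.1,0.0005,0.03,0,0],
    [0.1,0.0005,0.03,0,0],
    [0.1,0.0005,0.03,0,0],
    [0.1,0.0005,0.03,0,0],
    [0.1,0,0.02,0,0],
  ],
)

```text
time: 5.1
position: [0.5635, 0.2089, 0.0997]
tool_rot: [1.0, -0.007, 0.002, -0.0]
contact_force: [1.7, -3.1, 2.0]
finger_gap: 0.551
```

```bash
python3 - <<'E'
from h import *
d=img('wrist','w2.png')
pts(d,'wrist',['gate_grip','spot1'])
E
```

```text
wrist gate_grip 0.66 [276.8 290.2] [0.5635 0.2019]
wrist spot1 0.93 [108.3 505.2] [0.6324 0.0635]
wrist spot1 0.84 [110.9 333. ] [0.6327 0.1713]
```

View pics/w2.png

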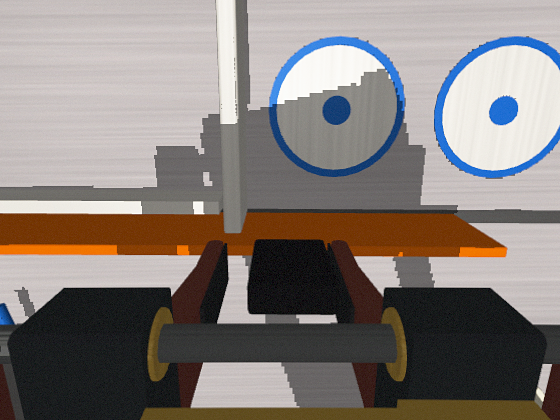

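Emit:
step_arm(
  deltas=[
    [0.1,0,0.02,0,0],
    [0.1,0.0005,0.02,0,0],
    [0.1,0.0005,0.02,0,0],
    [0.1,0.0005,0.02,0,0],
    [0.1,0,0.015,0,0],
    [0.1,0,0.01,0,0],
    [0.1,0,0.006,0,0],
    [0.1,0,0.004,0,0],
    [0.1,0,0.003,0,0],
  ],
)

```text
time: 6.0
position: [0.5638, 0.3236, 0.0978]
tool_rot: [1.0, -0.008, 0.0, 0.0]
contact_force: [-0.1, -2.5, 2.2]
finger_gap: 0.55
```

Emit:
step_arm(
  deltas=[
    [0.1,0,0.003,0,0],
    [0.1,0,0.003,0,0],
    [0.1,0,0.002,0,0],
  ],
)

```text
time: 6.25
position: [0.5638, 0.3318, 0.0976]
tool_rot: [1.0, -0.008, 0.0, -0.0]
contact_force: [0.9, -2.0, 1.9]
finger_gap: 0.551
```

```bash
python3 - <<'E'
from h import *
s=env.state();print(s['position'],s['contact_force'])
d=img('wrist','w3.png')
pts(d,'wrist',['gate_grip','spot1'])
d=img('side');pts(d,'side',['gate_grip'])
E
```

```text
[0.56384377 0.33183047 0.09763353] [ 0.85672691 -1.9500992   1.87798989]
wrist gate_grip 0.76 [272.6 292.2] [0.5669 0.324 ]
wrist spot1 0.75 [106.3 534.6] [0.633  0.1697]
side gate_grip 0.86 [296.7 232.4] [0.5625 0.3266]
```

Continue gently until the stop is felt.

Emit:
step_arm(
  deltas=[
    [0.1,0,0.002,0,0],
    [0.1,0,0.002,0,0],
    [0.1,0,0.002,0,0],
  ],
)

```text
time: 6.75
position: [0.5632, 0.3377, 0.0973]
tool_rot: [1.0, -0.008, -0.0, 0.0]
contact_force: [0.1, -2.1, -0.3]
finger_gap: 0.553
```

Emit:
step_arm(
  deltas=[
    [0.1,0,0.0015,0,0],
    [0.1,0,0.0015,0,0],
  ],
)

```text
time: 6.92
position: [0.5632, 0.3407, 0.0974]
tool_rot: [1.0, -0.007, -0.0, 0.0]
contact_force: [0.3, -8.3, -0.2]
finger_gap: 0.552
```

Emit:
step_arm(
  deltas=[
    [0.1,0,0.0015,0,0],
    [0.1,0,0.0015,0,0],
  ],
)

```text
time: 7.08
position: [0.5631, 0.3408, 0.0972]
tool_rot: [1.0, -0.007, -0.001, 0.003]
contact_force: [2.8, -18.2, 2.4]
finger_gap: 0.556
```

Emit:
step_arm(
  deltas=[
    [0.1,0,-0.006,0,0],
    [0.1,0,0,0.02,0],
    [0.1,0,0,0.035,0],
    [0.1,0,0,0.035,0],
    [0.36,0,0,0.035,0],
    [0.36,0,0,0.025,0],
  ],
)

```text
time: 7.58
position: [0.5645, 0.3391, 0.2514]
tool_rot: [1.0, -0.007, 0.002, -0.002]
contact_force: [0.7, -0.5, 0.2]
finger_gap: 0.656
```

Emit:
step_arm(
  deltas=[
    [0.36,-0.016,-0.03,0,0],
    [0.36,-0.016,-0.03,0,0],
    [0.36,-0.016,-0.03,0,0],
    [0.36,-0.016,-0.03,0,0],
    [0.36,-0.016,-0.03,0,0],
    [0.36,-0.016,-0.03,0,0],
    [0.36,-0.016,-0.03,0,0],
    [0.36,-0.016,-0.03,0,0],
    [0.36,-0.016,-0.03,0,0],
  ],
)

```text
time: 8.33
position: [0.419, 0.0673, 0.248]
tool_rot: [1.0, -0.007, 0.001, -0.001]
contact_force: [0.3, -0.7, -0.7]
finger_gap: 0.683
```

```bash
python3 - <<'E'
from h import *
print(env.state()['position'])
d=img('wrist','w4.png')
pts(d,'wrist',['gate_grip','spot1','dish1_mid','dish2_mid','dish4_mid'])
d=img('top','t4.png')
pts(d,'top',['gate_grip','dish1_mid','dish2_mid','dish4_mid'])
E
```

```text
[0.4189707  0.06732764 0.24801289]
wrist dish2_mid 0.94 [161.1 419.3] [ 0.434  -0.0781]
wrist dish4_mid 0.64 [161.6 550.8] [ 0.4314 -0.2092]
top gate_grip 0.82 [187.4 163.4] [0.5791 0.3344]
top dish2_mid 0.58 [237.2 297.1] [ 0.4394 -0.0736]
```

View pics/w4.png

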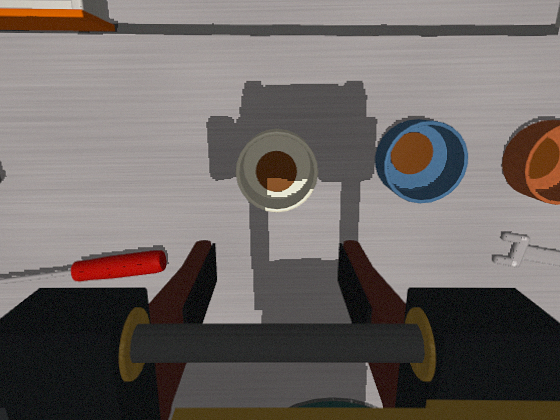

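```bash
python3 - <<'E'
from h import *
d=img('wrist')
print('white',ray(d,(170.5,277),.042)[:2],'blue',ray(d,(161,421),.035)[:2])
for n,p in dict(wr1=(233,515),wr2=(262,495),wr3=(240,530),sd=(250,165),sd2=(278,75),terraedge=(160,502)).items(): print(n,np.round(ray(d,p,.005)[:2],4))
t=img('top')
for p in [(274,335),(279,365),(284,385)]: print(np.round(ray(t,p,.005)[:2],4))
w=cv2.imread('pics/w1.png')
# bay fit from w1 dots: rebuild camera by TCP offset (translation only, same orientation)
s=np.array([.55784607,-.05751329,.24774796]); d1=dict(d); d1['eye']=np.array(d['eye'])+s-env.state()['position']
P=np.array([ray(d1,p,0)[:2] for p in [(105.8,360),(105.8,258),(105,156),(104,52)]]); print(P.round(4),P.mean(0))
print(np.polyfit([-.1575,-.0525,.0525,.1575],P[:,0],1))
E
```

```text
white [0.43119783 0.0669682 ] blue [ 0.43720719 -0.07279062]
wr1 [ 0.3501 -0.1964]
wr2 [ 0.3151 -0.1797]
wr3 [ 0.3415 -0.2143]
sd [0.3349 0.1948]
sd2 [0.3018 0.3013]
terraedge [ 0.4319 -0.1692]
[ 0.3272 -0.1926]
[ 0.312  -0.2865]
[ 0.2964 -0.3495]
[[ 0.6274 -0.1449]
 [ 0.6288 -0.0404]
 [ 0.6308  0.0638]
 [ 0.6328  0.1689]] [0.62995734 0.01185153]
[0.01747182 0.62995734]
```

Emit:
step_arm(
  deltas=[
    [0.36,-0.018,0,0,0],
    [0.36,-0.018,0,-0.01,0],
    [0.36,0,0,-0.035,0],
    [0.36,0,0,-0.035,0],
    [0.36,0,0,-0.035,0],
    [0.36,0,0,-0.035,0],
    [0.36,0,0,-0.03,0],
    [0.36,0,0,-0.02,0],
    [0.36,0,0,-0.014,0],
    [0.36,0,0,0,0],
  ],
)

```text
time: 9.82
position: [0.382, 0.0681, 0.0314]
tool_rot: [1.0, -0.008, -0.002, -0.0]
contact_force: [0.1, 0.9, -0.3]
finger_gap: 0.678
```

```bash
python3 - <<'E'
from h import *
s=env.state(); print(s['position'],s['contact_force'])
d=img('wrist','w5.png')
E
```

```text
[0.38203952 0.06807819 0.03138678] [ 0.06616467  0.87900255 -0.25870942]
```

View pics/w5.png

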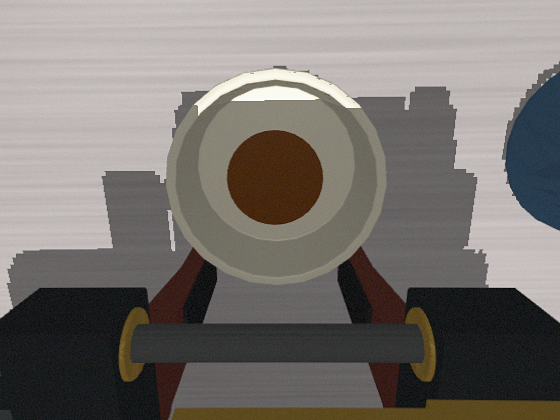

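Emit:
step_arm(
  deltas=[
    [0.36,0.005,0,0,0],
    [0.36,0.007,0,0,0],
    [0.36,0.01,0,0,0],
    [0.36,0.014,0,0,0],
    [0.36,0.018,-0.001,0,0],
    [0.36,0.02,-0.001,0,0],
    [0.36,0.02,-0.001,0,0],
    [0.36,0.02,0,0,0],
    [0.36,0.018,0,0,0],
    [0.36,0.014,0,0,0],
  ],
)

```text
time: 10.7
position: [0.5328, 0.0649, 0.0349]
tool_rot: [1.0, -0.008, 0.002, -0.0]
contact_force: [-1.1, 0.7, -1.2]
finger_gap: 0.678
```

Emit:
step_arm(
  deltas=[
    [0.36,0.014,0,0,0],
    [0.36,0.012,0,0,0],
    [0.36,0.01,0,0,0],
    [0.36,0.008,0,0,0],
    [0.36,0.006,0,0,0],
    [0.36,0.003,0,0,0],
    [0.36,0,0,0,0],
  ],
)

```text
time: 11.28
position: [0.5827, 0.065, 0.0343]
tool_rot: [1.0, -0.008, -0.0, -0.0]
contact_force: [-3.7, 0.2, 4.6]
finger_gap: 0.683
```

```bash
python3 - <<'E'
from h import *
s=env.state(); print(s['position'],s['contact_force'])
d=img('wrist','w6.png')
pts(d,'wrist',['dish1_mid'])
t=img('top','t6.png'); pts(t,'top',['dish1_mid','dish2_mid','dish4_mid'])
E
```

```text
[0.58274554 0.06495248 0.03430757] [-3.69109467  0.18916262  4.61113738]
top dish2_mid 0.56 [239.1 298.8] [ 0.4336 -0.0789]
top dish4_mid 0.94 [241.6 344.1] [ 0.427  -0.2194]
```

View pics/w6.png

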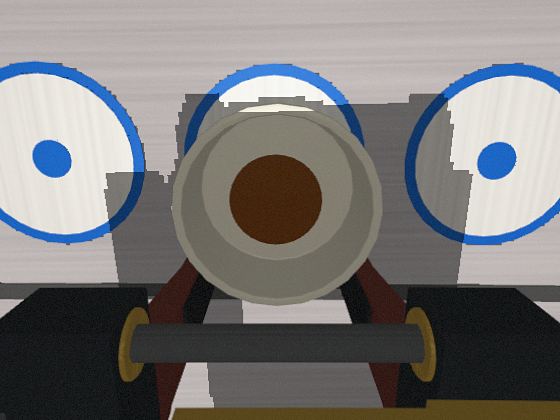

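```bash
cat >> h.py <<'E'
def rim(d,top,bot,l,r,z=.042):
    a=(top+bot)/2
    X=(ray(d,(top,(l+r)/2),z)[0]+ray(d,(bot,(l+r)/2),z)[0])/2
    Y=(ray(d,(a,l),z)[1]+ray(d,(a,r),z)[1])/2
    return np.array([X,Y]), ray(d,(a,l),z)[1]-ray(d,(a,r),z)[1], ray(d,(top,(l+r)/2),z)[0]-ray(d,(bot,(l+r)/2),z)[0]
E
python3 - <<'E'
from h import *
d=img('wrist')
print(rim(d,100,305,173,382))
a=ray(d,(158,52),0)[:2]; b=ray(d,(160,497),0)[:2]; print(a,b,(a+b)/2)
print('spot ring top z0',ray(d,(64,276),0)[:2])
E
```

```text
(array([0.618814  , 0.06307888]), np.float64(0.07692671302222297), np.float64(0.07889093620944987))
[0.63355066 0.16865194] [ 0.62946493 -0.04064102] [0.63150779 0.06400546]
spot ring top z0 [0.67356689 0.06287097]
```

Emit:
step_arm(
  deltas=[
    [0.36,0.003,0,0,0],
    [0.36,0.004,0,0,0],
    [0.36,0.003,0.0005,0,0],
    [0.36,0.002,0.0005,0,0],
    [0.36,0,0,0,0],
  ],
)

```text
time: 12.05
position: [0.5946, 0.0659, 0.0339]
tool_rot: [1.0, -0.008, -0.0, -0.0]
contact_force: [-4.5, -1.2, 5.1]
finger_gap: 0.681
```

Emit:
step_arm(
  deltas=[
    [0.36,-0.005,0,0,0],
    [0.36,-0.015,0,0,0],
    [0.36,-0.03,0,0,0],
    [0.36,-0.02,0,0.03,0],
    [0.36,-0.01,-0.015,0.04,0],
    [0.36,0,-0.03,0.03,0],
    [0.36,0,-0.03,0.03,0],
    [0.36,-0.01,-0.03,0.03,0],
    [0.36,-0.02,-0.03,0.03,0],
    [0.36,-0.02,0,0.02,0],
  ],
)

```text
time: 12.88
position: [0.4701, -0.0669, 0.2388]
tool_rot: [1.0, -0.009, 0.004, 0.002]
contact_force: [0.0, 0.6, 1.4]
finger_gap: 0.682
```

```bash
python3 - <<'E'
from h import *
s=env.state(); print(s['position'],s['contact_force'])
d=img('wrist','w7.png')
pts(d,'wrist',['dish1_mid','dish2_mid','dish4_mid','spot1'])
E
```

```text
[ 0.47013563 -0.06690251  0.23876453] [0.01452759 0.60417435 1.35606488]
wrist dish1_mid 0.68 [ 6.3 15.7] [0.629  0.1555]
wrist dish1_mid 0.4 [ 95.4 547. ] [ 0.5468 -0.3232]
wrist dish2_mid 0.62 [212.1 286.1] [ 0.4373 -0.0782]
wrist dish4_mid 0.74 [215.2 415.7] [ 0.4315 -0.2114]
wrist dish4_mid 0.72 [ 8.8 18. ] [0.627 0.154]
wrist spot1 0.95 [  8.5 355.4] [ 0.6285 -0.1454]
wrist spot1 0.59 [  9.  240.3] [ 0.6298 -0.0379]
wrist spot1 0.57 [ 8.9 17.4] [0.6318 0.1678]
```

View pics/w7.png

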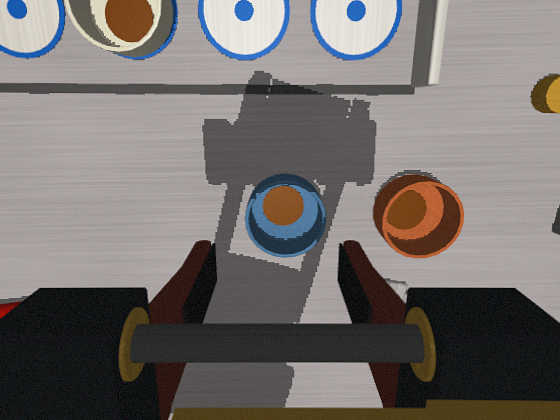

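```bash
python3 - <<'E'
from h import *
d=img('wrist')
print(rim(d,174,257,246,326))
print(rim(d,181,258,383,464))
E
```

```text
(array([ 0.43695628, -0.07215293]), np.float64(0.07668059776869536), np.float64(0.08355380444964638))
(array([ 0.43110948, -0.20399547]), np.float64(0.07736256860729093), np.float64(0.07796556972089819))
```

Emit:
step_arm(
  deltas=[
    [0.36,-0.03,-0.003,0,0],
    [0.36,-0.03,-0.003,0,0],
    [0.36,-0.0235,-0.002,-0.01,0],
    [0.36,0,0,-0.035,0],
    [0.36,0,0,-0.035,0],
    [0.36,0,0,-0.035,0],
    [0.36,0,0,-0.035,0],
    [0.36,0,0,-0.03,0],
    [0.36,0,0,-0.025,0],
    [0.36,0,0,0,0],
  ],
)

```text
time: 14.02
position: [0.3834, -0.0696, 0.0268]
tool_rot: [1.0, -0.007, -0.002, -0.001]
contact_force: [-0.1, -0.7, -0.1]
finger_gap: 0.68
```

Emit:
step_arm(
  deltas=[
    [0.36,0.005,0,0,0],
    [0.36,0.007,0,0,0],
    [0.36,0.01,0.001,0,0],
    [0.36,0.013,0.003,0,0],
    [0.36,0.016,0.005,0,0],
    [0.36,0.018,0.006,0,0],
    [0.36,0.018,0.006,0,0],
    [0.36,0.018,0.006,0,0],
    [0.36,0.018,0.005,0,0],
    [0.36,0.014,0.003,0,0],
  ],
)

```text
time: 14.85
position: [0.5241, -0.0347, 0.0316]
tool_rot: [1.0, -0.007, 0.001, 0.0]
contact_force: [-0.8, 0.2, -0.1]
finger_gap: 0.681
```

Emit:
step_arm(
  deltas=[
    [0.36,0.013,0,0,0],
    [0.36,0.012,0,0,0],
    [0.36,0.01,0,0,0],
    [0.36,0.008,0,0,0],
    [0.36,0.006,0,0,0],
    [0.36,0.003,0,0,0],
    [0.36,0,0,0,0],
  ],
)

```text
time: 15.43
position: [0.5738, -0.0355, 0.031]
tool_rot: [1.0, -0.008, 0.0, -0.0]
contact_force: [-0.9, 0.5, 0.9]
finger_gap: 0.675
```

```bash
python3 - <<'E'
from h import *
s=env.state(); print(s['position'],s['contact_force'])
d=img('wrist','w8.png')
pts(d,'wrist',['dish2_mid','spot1'])
E
```

```text
[ 0.57380444 -0.03548322  0.03103106] [-0.87263406  0.45752443  0.91534886]
wrist dish2_mid 0.92 [196.4 279.1] [ 0.6108 -0.038 ]
wrist spot1 0.97 [148.2 513.5] [ 0.6264 -0.1458]
```

View pics/w8.png

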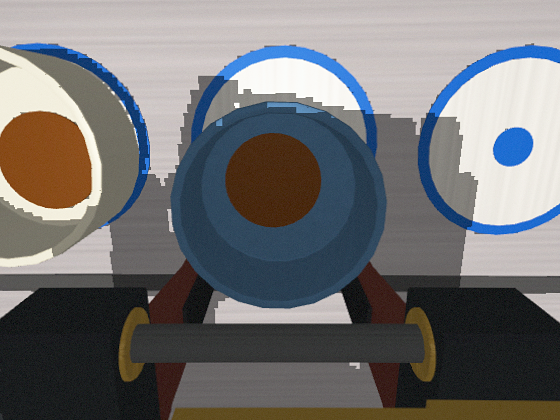

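```bash
python3 - <<'E'
from h import *
d=img('wrist')
print(rim(d,101,307,171,387))
print('spot2',rim(d,45,233,191,377,0)[0], 'top',ray(d,(45,284),0)[:2])
print('spot1',ray(d,(147,513),0)[:2])
print('white rim right',ray(d,(175,103),.042)[:2])
E
```

```text
(array([ 0.60999959, -0.03807223]), np.float64(0.07751095129831059), np.float64(0.0773794648599))
spot2 [ 0.62893595 -0.04092732] top [ 0.67152562 -0.04128322]
spot1 [ 0.62663995 -0.14554387]
white rim right [0.62465556 0.02334013]
```

Emit:
step_arm(
  deltas=[
    [0.36,0.004,-0.001,0,0],
    [0.36,0.005,-0.001,0,0],
    [0.36,0.005,-0.001,0,0],
    [0.36,0.003,0,0,0],
    [0.36,0.0015,0,0,0],
    [0.36,0,0,0,0],
  ],
)

```text
time: 16.13
position: [0.5927, -0.0388, 0.0309]
tool_rot: [1.0, -0.008, 0.001, 0.0]
contact_force: [0.7, -0.6, 0.5]
finger_gap: 0.682
```

Emit:
step_arm(
  deltas=[
    [0.36,-0.005,0,0,0],
    [0.36,-0.015,0,0,0],
    [0.36,-0.03,0,0,0],
    [0.36,-0.02,0,0.03,0],
    [0.36,-0.01,-0.015,0.04,0],
    [0.36,0,-0.03,0.03,0],
    [0.36,0,-0.03,0.03,0],
    [0.36,-0.01,-0.035,0.03,0],
    [0.36,-0.02,-0.035,0.03,0],
    [0.36,-0.02,-0.025,0.02,0],
  ],
)

```text
time: 16.97
position: [0.4672, -0.1988, 0.2315]
tool_rot: [1.0, -0.007, 0.002, 0.001]
contact_force: [0.6, -0.1, 0.1]
finger_gap: 0.681
```

Emit:
step_arm(
  deltas=[
    [0.36,0,0,0,0],
    [0.36,0,0,0,0],
  ],
)

```text
time: 17.13
position: [0.4665, -0.198, 0.2304]
tool_rot: [1.0, -0.009, 0.001, 0.001]
contact_force: [0.5, 1.3, -0.9]
finger_gap: 0.678
```

```bash
python3 - <<'E'
from h import *
s=env.state(); print(s['position'],s['contact_force'])
d=img('wrist','w9.png')
pts(d,'wrist',['dish2_mid','dish4_mid','spot1'])
t=img('top','t9.png')
pts(t,'top',['dish1_mid','dish2_mid','dish4_mid'])
a=d['frame'];cv2.imwrite('pics/c9.png',a)
E
```

```text
[ 0.46645778 -0.19799211  0.23036367] [ 0.53978931  1.30103907 -0.94404557]
wrist spot1 0.71 [  4.  215.1] [ 0.6276 -0.1467]
top dish1_mid 0.42 [179.4 284.3] [ 0.6211 -0.0323]
top dish2_mid 0.93 [174.6 283.6] [ 0.6365 -0.03  ]
top dish4_mid 0.83 [242.1 342.3] [ 0.4254 -0.2138]
top dish4_mid 0.22 [241.9 402.3] [ 0.427  -0.4027]
```

View pics/w9.png

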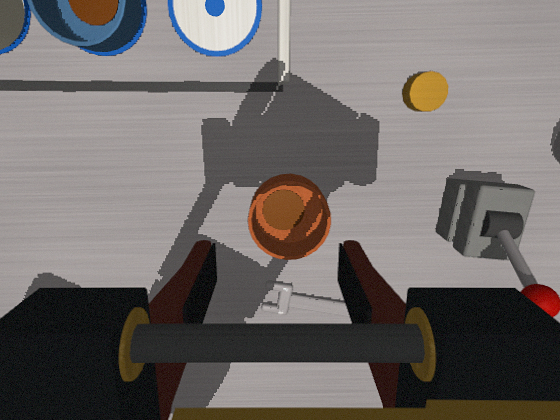

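```bash
python3 - <<'E'
from h import *
d=img('wrist')
print(rim(d,174,259,248,331))
for p in [(285,278),(283,290),(305,265),(312,280),(300,340)]: print(p,ray(d,p,.004)[:2].round(4))
for p in [(300,540),(230,500)]: print(p,ray(d,p,.122)[:2].round(4))
E
```

```text
(array([ 0.43615146, -0.20849209]), np.float64(0.07791805763737192), np.float64(0.08395640103364399))
(285, 278) [ 0.3455 -0.1967]
(283, 290) [ 0.3478 -0.21  ]
(305, 265) [ 0.3206 -0.1817]
(312, 280) [ 0.3114 -0.1986]
(300, 340) [ 0.3258 -0.2662]
(300, 540) [ 0.3954 -0.3932]
(230, 500) [ 0.4515 -0.355 ]
```

Emit:
step_arm(
  deltas=[
    [0.36,-0.02,-0.0035,0,0],
    [0.36,-0.03,-0.0035,0,0],
    [0.36,-0.03,-0.0035,-0.003,0],
    [0.36,0,0,-0.035,0],
    [0.36,0,0,-0.035,0],
    [0.36,0,0,-0.035,0],
    [0.36,0,0,-0.035,0],
    [0.36,0,0,-0.03,0],
    [0.36,0,0,-0.025,0],
    [0.36,0,0,0,0],
  ],
)

```text
time: 18.42
position: [0.3845, -0.2053, 0.0275]
tool_rot: [1.0, -0.007, -0.003, -0.002]
contact_force: [-1.2, -0.2, 0.3]
finger_gap: 0.677
```

Emit:
step_arm(
  deltas=[
    [0.36,0.005,0,0,0],
    [0.36,0.007,0,0,0],
    [0.36,0.01,0.003,0,0],
    [0.36,0.012,0.005,0,0],
    [0.36,0.014,0.007,0,0],
    [0.36,0.016,0.008,0,0],
    [0.36,0.016,0.008,0,0],
    [0.36,0.016,0.008,0,0],
    [0.36,0.016,0.008,0,0],
    [0.36,0.015,0.007,0,0],
  ],
)

```text
time: 19.25
position: [0.5163, -0.1522, 0.0327]
tool_rot: [1.0, -0.007, 0.001, 0.0]
contact_force: [-2.0, -0.6, 0.0]
finger_gap: 0.677
```

Emit:
step_arm(
  deltas=[
    [0.36,0.014,0.006,0,0],
    [0.36,0.012,0.003,0,0],
    [0.36,0.01,0,0,0],
    [0.36,0.01,0,0,0],
    [0.36,0.008,0,0,0],
    [0.36,0.005,0,0,0],
    [0.36,0,0,0,0],
  ],
)

```text
time: 19.83
position: [0.574, -0.1441, 0.0319]
tool_rot: [1.0, -0.008, 0.0, 0.0]
contact_force: [-1.5, 1.0, 2.3]
finger_gap: 0.682
```

```bash
python3 - <<'E'
from h import *
s=env.state(); print(s['position'],s['contact_force'])
d=img('wrist','w10.png')
pts(d,'wrist',['dish4_mid','spot1'])
E
```

```text
[ 0.57402846 -0.14411712  0.03194268] [-1.47965667  1.00269535  2.32906828]
wrist dish4_mid 0.81 [200.5 275. ] [ 0.609  -0.1449]
```

View pics/w10.png

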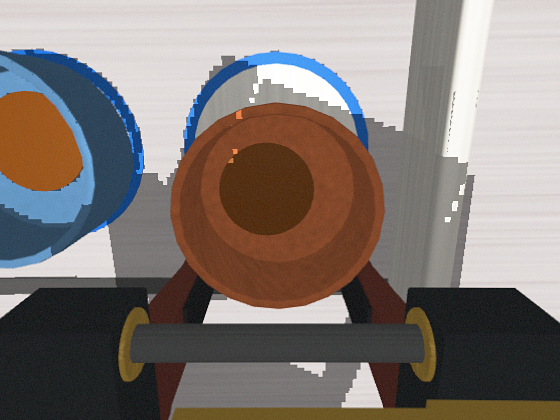

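Emit:
step_arm(
  deltas=[
    [0.36,0.004,0,0,0],
    [0.36,0.005,0.0005,0,0],
    [0.36,0.004,0,0,0],
    [0.36,0.003,0,0,0],
    [0.36,0.001,0,0,0],
    [0.36,0,0,0,0],
  ],
)

```text
time: 20.48
position: [0.5901, -0.1438, 0.0312]
tool_rot: [1.0, -0.008, 0.0, 0.0]
contact_force: [-1.8, -0.4, 2.1]
finger_gap: 0.683
```

Emit:
step_arm(
  deltas=[
    [0.36,-0.005,0,0,0],
    [0.36,-0.015,0,0,0],
    [0.36,-0.03,0,0,0],
    [0.36,-0.02,0,0.03,0],
    [0.36,-0.01,0.015,0.04,0],
    [0.36,0,0.03,0.03,0],
    [0.36,0,0.03,0.03,0],
    [0.36,0.02,0.03,0.03,0],
    [0.36,0.03,0.03,0.03,0],
    [0.36,0.03,0.005,0.02,0],
  ],
)

```text
time: 21.32
position: [0.582, -0.0112, 0.2314]
tool_rot: [1.0, -0.007, 0.001, -0.001]
contact_force: [-0.1, -0.8, -0.8]
finger_gap: 0.679
```

Emit:
step_arm(
  deltas=[
    [0.36,0,0,0,0],
    [0.36,0,0,0,0],
  ],
)

```text
time: 21.48
position: [0.5848, -0.0144, 0.2302]
tool_rot: [1.0, -0.007, 0.003, 0.0]
contact_force: [-0.7, -0.6, -0.1]
finger_gap: 0.678
```

```bash
python3 - <<'E'
from h import *
s=env.state(); print(s['position'],s['contact_force'])
d=img('wrist','w11.png')
pts(d,'wrist',['dish1_mid','dish2_mid','dish4_mid','spot1'])
E
```

```text
[ 0.58479153 -0.01440746  0.23022402] [-0.74065635 -0.58461272 -0.13919343]
wrist dish2_mid 0.67 [137.3 302.5] [ 0.628  -0.0409]
wrist dish4_mid 0.72 [139.  412.4] [ 0.6248 -0.1447]
wrist spot1 0.69 [133.6  91.1] [0.6322 0.1681]
```

View pics/w11.png

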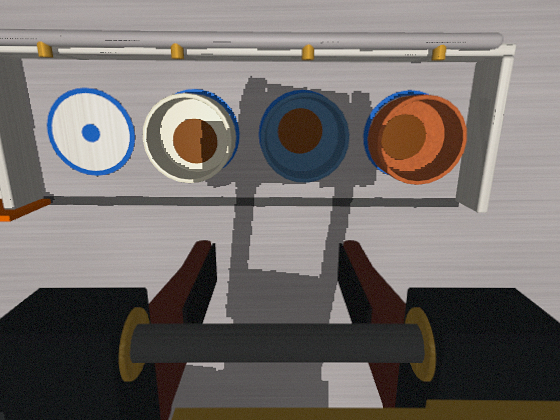

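```bash
python3 - <<'E'
from h import *
d=img('wrist')
s4=ray(d,(132.5,90.5),0)[:2]; yh=np.array([.0175,.99985])
f=cv2.resize(d['frame'][60:220],None,fx=3,fy=3,interpolation=cv2.INTER_CUBIC)
for k,b in ((1,(93,182,143,236)),(2,(91.5,183,259,349)),(3,(93,185,373,466))):
    sp=s4-.105*k*yh; c=rim(d,*b); print(sp.round(4),c[0].round(4),np.round(c[1:],4),((c[0]-sp)*1000).round(1))
    for z,col in((0.042,(0,255,0)),(.0,(0,0,255))):
        r=.04 if z else .043
        P=np.array([proj(d,[sp[0]+r*np.cos(t),sp[1]+r*np.sin(t),z]) for t in np.linspace(0,2*np.pi,60)])
        cv2.polylines(f,[np.int32((P[:,::-1]-[0,60])*3+1)],True,col,1)
cv2.imwrite('pics/c11.png',cv2.resize(f[60:460,330:1470],(800,281)) )
E
```

```text
[0.6259 0.0614] [0.6242 0.0594] [0.0815 0.0771] [-1.7 -2. ]
[ 0.624  -0.0436] [ 0.6228 -0.0411] [0.0791 0.0795] [-1.3  2.5]
[ 0.6222 -0.1486] [ 0.6195 -0.1425] [0.0813 0.0801] [-2.7  6.1]
```

View pics/c11.png

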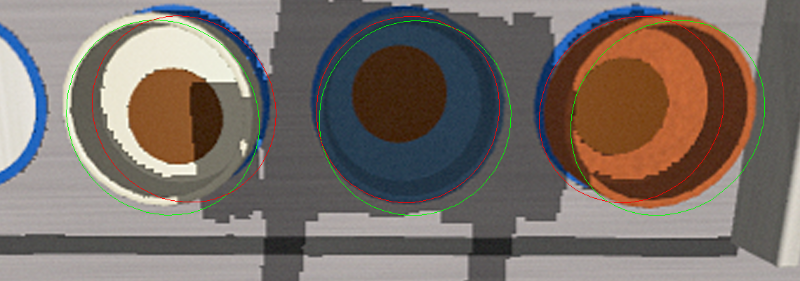

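Emit:
step_arm(
  deltas=[
    [0.5,-0.002,0.02,0.005,0],
    [0.5,-0.002,0.03,0.005,0],
    [0.5,-0.002,0.035,0.005,0],
    [0.5,-0.002,0.035,0.005,0],
    [0.5,-0.002,0.035,0,0],
    [0.5,-0.002,0.035,0,0],
    [0.5,-0.002,0.035,0,0],
    [0.5,-0.002,0.035,0,0],
    [0.5,-0.002,0.035,0,0],
    [0.5,-0.002,0.03,0,0],
  ],
)

```text
time: 22.62
position: [0.5612, 0.3118, 0.2481]
tool_rot: [1.0, -0.008, -0.001, -0.0]
contact_force: [0.4, 0.0, 0.5]
finger_gap: 0.749
```

Emit:
step_arm(
  deltas=[
    [0.5,-0.002,0.02,0,0],
    [0.5,0,0.003,0,0],
    [0.5,0,0,0,0],
    [0.5,0,0,0,0],
  ],
)

```text
time: 22.95
position: [0.5598, 0.332, 0.2481]
tool_rot: [1.0, -0.008, -0.0, 0.001]
contact_force: [-0.1, -0.7, -0.4]
finger_gap: 0.749
```

```bash
python3 - <<'E'
from h import *
s=env.state(); print(s['position'],s['finger_gap'])
d=img('wrist','w12.png'); pts(d,'wrist',['gate_grip'])
t=img('top','t12.png'); pts(t,'top',['dish1_mid','dish2_mid','dish4_mid'])
t=img('side','s12.png'); pts(t,'side',['gate_grip','dish1_mid','dish2_mid','dish4_mid'])
E
```

```text
[0.55984234 0.33200029 0.24814757] 0.7491328022136593
wrist gate_grip 0.76 [187.5 275. ] [0.5655 0.3319]
top dish2_mid 0.65 [176.6 287.3] [ 0.6302 -0.0417]
top dish4_mid 0.69 [181.2 320.6] [ 0.6166 -0.1465]
side gate_grip 0.81 [301.8 228.5] [0.5641 0.3426]
side gate_grip 0.26 [201.1 390.6] [ 0.2978 -0.1422]
side dish1_mid 0.48 [242.8 258.9] [0.6101 0.0914]
side dish2_mid 0.65 [211.7 271.9] [ 0.6289 -0.0407]
side dish4_mid 0.89 [194.7 289. ] [ 0.6109 -0.1338]
```

```bash
python3 - <<'E'
import cv2,numpy as np
a=cv2.resize(cv2.imread('pics/t12.png')[145:210,190:350],(800,325),interpolation=cv2.INTER_CUBIC)
b=cv2.resize(cv2.imread('pics/s12.png')[170:300,190:350],(338,275),interpolation=cv2.INTER_CUBIC)
c=cv2.resize(cv2.imread('pics/w12.png')[0:420,0:560],(366,275))
o=np.zeros((600,800,3),np.uint8);o[:325]=a;o[325:,:338]=b;o[325:,400:766]=c
cv2.imwrite('pics/m12.png',o)
E
```

```text
(no output)
```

View pics/m12.png

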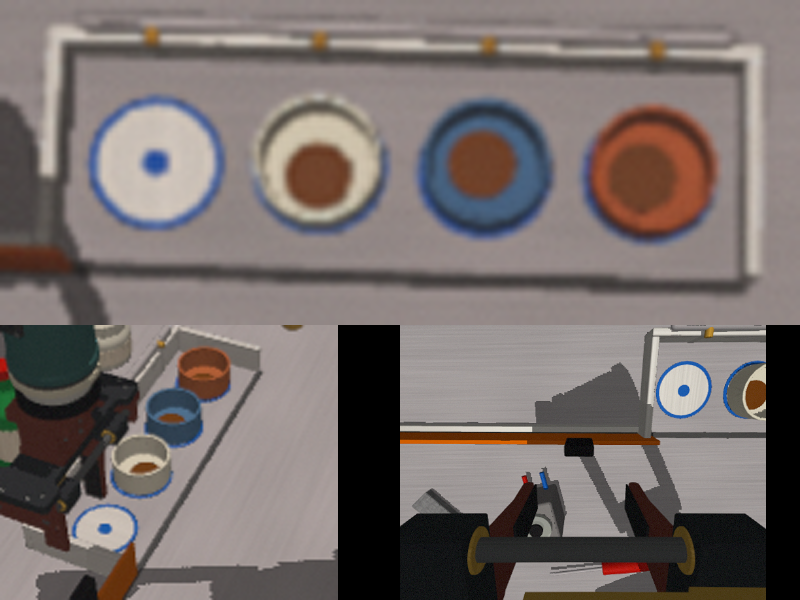

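Emit:
step_arm(
  deltas=[
    [0.5,0.003,0.002,-0.03,0],
    [0.5,0.001,0,-0.035,0],
    [0.5,0,0,-0.035,0],
    [0.5,0,0,-0.03,0],
    [0.5,0,0,-0.02,0],
    [0.1,0,0,0,0],
    [0.1,0,0,0,0],
    [0.1,0,0,0,0],
    [0.1,0,0,0,0],
  ],
)

```text
time: 24.25
position: [0.5656, 0.3359, 0.1009]
tool_rot: [1.0, -0.008, 0.002, -0.001]
contact_force: [0.2, -0.0, -0.2]
finger_gap: 0.554
```

Emit:
step_arm(
  deltas=[
    [0.1,0,-0.01,0,0],
    [0.1,-0.0005,-0.02,0,0],
    [0.1,-0.0005,-0.03,0,0],
    [0.1,-0.0005,-0.03,0,0],
    [0.1,-0.0005,-0.03,0,0],
    [0.1,-0.0005,-0.03,0,0],
    [0.1,-0.0005,-0.03,0,0],
    [0.1,-0.0005,-0.03,0,0],
    [0.1,-0.0005,-0.03,0,0],
    [0.1,-0.0005,-0.03,0,0],
  ],
)

```text
time: 25.08
position: [0.5606, 0.064, 0.1007]
tool_rot: [1.0, -0.008, 0.002, -0.001]
contact_force: [0.9, 3.7, 2.2]
finger_gap: 0.546
```

Emit:
step_arm(
  deltas=[
    [0.1,-0.0005,-0.03,0,0],
    [0.1,-0.0005,-0.03,0,0],
    [0.1,-0.0005,-0.03,0,0],
    [0.1,-0.0005,-0.025,0,0],
    [0.1,-0.0005,-0.015,0,0],
    [0.1,0,-0.008,0,0],
    [0.1,0,0,0,0],
  ],
)

```text
time: 25.67
position: [0.5577, -0.0748, 0.0999]
tool_rot: [1.0, -0.009, 0.001, 0.0]
contact_force: [0.8, -0.5, 1.1]
finger_gap: 0.554
```

Emit:
step_arm(
  deltas=[
    [0.1,0,-0.004,0,0],
    [0.1,0,-0.004,0,0],
    [0.1,0,-0.003,0,0],
    [0.1,0,-0.002,0,0],
  ],
)

```text
time: 26.0
position: [0.5569, -0.0852, 0.0988]
tool_rot: [1.0, -0.007, -0.0, -0.0]
contact_force: [-0.3, 2.2, 1.1]
finger_gap: 0.55
```

Emit:
step_arm(
  deltas=[
    [0.1,0,-0.002,0,0],
    [0.1,0,-0.002,0,0],
  ],
)

```text
time: 26.17
position: [0.5569, -0.0894, 0.0987]
tool_rot: [1.0, -0.007, -0.0, -0.0]
contact_force: [-0.4, 2.8, 2.2]
finger_gap: 0.553
```

Emit:
step_arm(
  deltas=[
    [0.1,0,-0.0015,0,0],
    [0.1,0,-0.0015,0,0],
  ],
)

```text
time: 26.33
position: [0.5568, -0.0918, 0.0986]
tool_rot: [1.0, -0.008, -0.0, -0.001]
contact_force: [1.0, 10.2, 1.6]
finger_gap: 0.552
```

Emit:
step_arm(
  deltas=[
    [0.1,0,-0.001,0,0],
    [0.1,0,-0.001,0,0],
  ],
)

```text
time: 26.5
position: [0.5568, -0.0919, 0.0985]
tool_rot: [1.0, -0.008, -0.0, -0.003]
contact_force: [2.0, 17.5, 2.6]
finger_gap: 0.548
```

Emit:
step_arm(
  deltas=[
    [0.1,0,0.006,0,0],
    [0.1,0,0.003,0.02,0],
    [0.1,0,0,0.035,0],
    [0.1,0,0,0.035,0],
    [0.1,0,0,0.035,0],
    [0.1,0,0,0.025,0],
    [0.1,0,0,0,0],
  ],
)

```text
time: 27.08
position: [0.5606, -0.0872, 0.2547]
tool_rot: [1.0, -0.008, 0.005, 0.002]
contact_force: [0.7, -0.3, 1.0]
finger_gap: 0.552
```

```bash
python3 - <<'E'
from h import *
s=env.state(); print(s['position'],s['contact_force'])
d=img('wrist','w13.png'); pts(d,'wrist',['gate_grip','dish1_mid','dish2_mid','dish4_mid','spot1'])
E
```

```text
[ 0.56061334 -0.08718411  0.2546857 ] [ 0.70486097 -0.31072157  1.00497929]
wrist gate_grip 0.56 [196.5 274.7] [ 0.5586 -0.0873]
wrist dish4_mid 0.7 [277.2 540.6] [ 0.4429 -0.384 ]
wrist dish4_mid 0.64 [114.2 332.2] [ 0.6248 -0.1457]
wrist spot1 0.69 [110.9  26.5] [0.6316 0.1692]
```

Emit:
step_arm(
  deltas=[
    [-1,-0.015,-0.025,0,0],
    [-1,-0.015,-0.03,0,0],
    [-1,-0.015,-0.03,0,0],
    [-1,-0.015,-0.03,0,0],
    [-1,-0.015,-0.03,0,0],
    [-1,-0.015,-0.03,0,0],
    [-1,-0.015,-0.03,0,0],
    [-1,-0.015,-0.03,0,0],
    [-1,-0.015,-0.03,0,0],
    [-1,-0.015,-0.03,0,0],
  ],
)

```text
time: 28.22
position: [0.4056, -0.3817, 0.2473]
tool_rot: [1.0, -0.008, -0.001, -0.001]
contact_force: [0.3, -0.2, -0.2]
finger_gap: 0.005
```

Emit:
step_arm(
  deltas=[
    [-1,-0.02,-0.015,0,0],
    [-1,0,0,0,0],
    [-1,0,0,0,0],
  ],
)

```text
time: 28.47
position: [0.3858, -0.396, 0.2473]
tool_rot: [1.0, -0.009, -0.001, -0.001]
contact_force: [0.1, 1.0, -0.2]
finger_gap: 0.007
```

```bash
python3 - <<'E'
from h import *
s=env.state(); print(s['position'],s['finger_gap'])
d=img('wrist','w14.png'); pts(d,'wrist',['valve_tip','valve_box'])
for r in env.silhouettes('valve','wrist')[:2]: print(r['conf'],r['pixel'],r['mask'].sum())
f=d['frame'].astype(int); m=(f[...,2]>110)&(f[...,1]<70)&(f[...,0]<70)
n,l,st,c=cv2.connectedComponentsWithStats(m.astype(np.uint8))
for i in range(1,n):
    if st[i,4]>60: print(st[i],c[i],ray(d,c[i][::-1],.122)[:2])
w=cv2.imread('pics/w13.png'); t=img('top','t14.png')['frame']
o=np.zeros((600,800,3),np.uint8); o[:300,:400]=cv2.resize(w,(400,300)); o[:300,400:]=cv2.resize(t[145:265,190:350],(400,300)); o[300:,200:600]=cv2.resize(d['frame'],(400,300))
cv2.imwrite('pics/m14.png',o)
E
```

```text
[ 0.38579369 -0.39600867  0.24727916] 0.007287122809733487
wrist valve_tip 0.72 [197.4 275.7] [ 0.3915 -0.3963]
wrist valve_box 0.63 [130.2 278.9] [ 0.4314 -0.3999]
0.71 [191.4, 279.0] 1351
0.17 [1.0, 42.2] 60
```

View pics/m14.png

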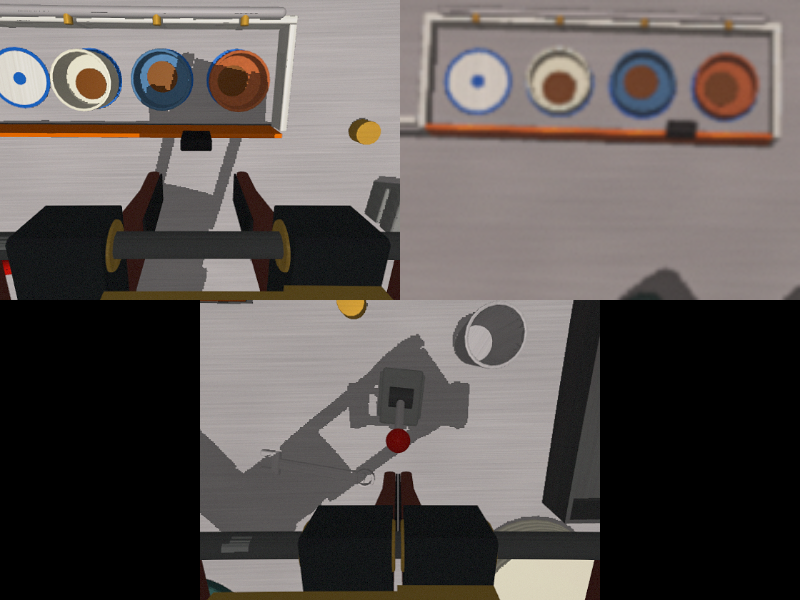

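Emit:
step_arm(
  deltas=[
    [-1,-0.015,0,0,0],
    [-1,-0.014,0,-0.01,0],
    [-1,0,0,-0.03,0],
    [-1,0,0,-0.035,0],
    [-1,0,0,-0.03,0],
    [-1,0,0,-0.02,0],
    [-1,0,0,0,0],
  ],
)

```text
time: 29.3
position: [0.3558, -0.3926, 0.1202]
tool_rot: [1.0, -0.007, -0.002, -0.003]
contact_force: [0.1, 0.3, 0.0]
finger_gap: 0.008
```

Emit:
step_arm(
  deltas=[
    [-1,0.007,0,0,0],
    [-1,0.01,0,0,0],
    [-1,0.01,0,0,0],
    [-1,0.01,0,0,0],
    [-1,0.01,-0.001,0,0],
    [-1,0.01,-0.001,0,0],
    [-1,0.01,-0.001,0,0],
    [-1,0.008,0,0,0],
    [-1,0.004,0,0,0],
    [-1,0,0,0,0],
  ],
)

```text
time: 30.13
position: [0.4383, -0.3988, 0.1236]
tool_rot: [1.0, -0.007, 0.0, -0.0]
contact_force: [0.2, -0.6, -0.4]
finger_gap: 0.007
```

Emit:
step_arm(
  deltas=[
    [-1,0.003,0,0,0],
    [-1,0.002,0,0,0],
    [-1,0,0,0,0],
  ],
)

```text
time: 30.38
position: [0.4401, -0.3983, 0.1233]
tool_rot: [1.0, -0.007, -0.002, -0.001]
contact_force: [-6.1, -2.1, 2.0]
finger_gap: 0.005
```

Emit:
step_arm(
  deltas=[
    [-1,0.002,0,0,0],
    [-1,0.001,0,0,0],
    [-1,0,0,0,0],
  ],
)

```text
time: 30.63
position: [0.4407, -0.3982, 0.1231]
tool_rot: [1.0, -0.007, -0.004, -0.001]
contact_force: [-12.8, -2.6, 3.7]
finger_gap: 0.001
```

```bash
python3 - <<'E'
from h import *
s=env.state(); print(s['position'],s['contact_force'])
d=img('wrist','w15.png'); pts(d,'wrist',['valve_tip','valve_box'])
d=img('side','s15.png'); pts(d,'side',['valve_tip'])
E
```

```text
[ 0.44074173 -0.39816623  0.12310638] [-12.7961368   -2.63055727   3.69673798]
wrist valve_tip 0.77 [224.  291.2] [ 0.4686 -0.4054]
wrist valve_tip 0.51 [ 51.9 183.3] [ 0.5328 -0.3679]
wrist valve_box 0.85 [218.6 280.4] [ 0.4296 -0.4018]
side valve_tip 0.61 [133.5 358.9] [ 0.4682 -0.4032]
```

Emit:
step_arm(
  deltas=[
    [-1,-0.008,0,0,0],
    [-1,-0.02,0,0,0],
    [-1,-0.03,0,0,0],
    [-1,-0.02,0,0.02,0],
    [-1,0,0,0.035,0],
    [-1,0,0,0.035,0],
    [-1,0,0,0.035,0],
    [-1,0,0,0.02,0],
    [-1,0,0,0,0],
    [-1,0,0,0,0],
  ],
)

```text
time: 31.72
position: [0.3675, -0.3994, 0.2701]
tool_rot: [1.0, -0.008, 0.001, 0.001]
contact_force: [-0.1, -0.2, -1.3]
finger_gap: 0.005
```

```bash
python3 - <<'E'
from h import *
s=env.state(); print(s['position'],s['contact_force'])
d=img('wrist','w16.png'); pts(d,'wrist',['valve_tip','valve_box'])
t=img('top','t16.png'); pts(t,'top',['dish1_mid','dish2_mid','dish4_mid','gate_grip','valve_tip'])
u=img('side','s16.png'); pts(u,'side',['dish1_mid','dish2_mid','dish4_mid','gate_grip','valve_tip'])
o=np.zeros((600,800,3),np.uint8); o[:300,:400]=cv2.resize(u['frame'],(400,300)); o[:300,400:]=cv2.resize(d['frame'],(400,300)); o[300:]=cv2.resize(t['frame'][140:290,60:460],(800,300),interpolation=cv2.INTER_CUBIC)
cv2.imwrite('pics/m16.png',o)
E
```

```text
[ 0.36753923 -0.39938127  0.27007848] [-0.09837211 -0.18607417 -1.26997032]
wrist valve_tip 0.79 [ 68.  280.9] [ 0.4664 -0.4056]
wrist valve_box 0.88 [111.7 273.8] [ 0.4323 -0.3993]
top dish1_mid 0.59 [250.6 103.5] [0.3876 0.5364]
top dish1_mid 0.48 [176.2 322.6] [ 0.6327 -0.1529]
top dish2_mid 0.83 [176.7 285.4] [ 0.6298 -0.0357]
top dish2_mid 0.21 [178.8 269.2] [0.6225 0.0152]
top dish4_mid 0.62 [175.4 254.5] [0.633  0.0616]
top dish4_mid 0.6 [179.5 321. ] [ 0.6221 -0.1478]
top gate_grip 0.65 [196.2 302.6] [ 0.5563 -0.0872]
top gate_grip 0.55 [124.9 240.7] [0.7769 0.1037]
side dish2_mid 0.73 [210.9 270.4] [ 0.6346 -0.0423]
side dish2_mid 0.31 [241.  257.3] [0.6173 0.0868]
side dish2_mid 0.28 [198.2 284.4] [ 0.6179 -0.1128]
side dish4_mid 0.72 [192.5 288.9] [ 0.6153 -0.1437]
side dish4_mid 0.55 [202.  392.8] [ 0.299  -0.2215]
side gate_grip 0.89 [192.6 299.3] [ 0.555  -0.0798]
side valve_tip 0.57 [133.4 358.3] [ 0.4703 -0.403 ]
side valve_tip 0.31 [233.  198.7] [0.7235 0.2022]
```

```bash
python3 - <<'E'
from h import *
a,b,c=[cv2.GaussianBlur(cv2.imread('pics/'+n),(5,5),0).astype(int) for n in('top0.png','t16.png','t14.png')]
def rep(x,y,r0,r1,c0,c1,tag):
    m=(abs(x-y).max(2)>45)[r0:r1,c0:c1].astype(np.uint8)
    n,l,st,ce=cv2.connectedComponentsWithStats(m)
    print(tag,[(tuple(map(int,ce[i]+[c0,r0])),int(st[i,4])) for i in range(1,n) if st[i,4]>8])
rep(c,b,140,215,190,350,'bay t14-t16'); rep(a,b,80,300,40,520,'all')
s=env.state(); print(s['time'],env.hand_in())
E
```

```text
bay t14-t16 []
all [((249, 168), 27), ((286, 178), 493), ((319, 179), 550), ((253, 179), 165), ((258, 187), 20), ((289, 195), 81), ((302, 196), 76), ((194, 195), 30), ((332, 199), 33), ((422, 258), 4782), ((297, 239), 543), ((341, 240), 550), ((252, 237), 104), ((251, 243), 123), ((279, 278), 1187), ((325, 276), 148), ((425, 298), 33), ((469, 298), 16)]
the job is handed in; nothing more can be done
32.4667 None
```

The job is done and handed in at 32.5 s of the 210 s allowed; no verdict was reported.

- **Gate opened:** I pushed it by its tab until the stop pushed back with 18 N.
- **Ramekins placed:** Three were there (white, blue, terracotta). I pushed each flat with two fingers behind it onto spot3, spot2 and spot1; spot4 stays empty. The pictures showed each centred on its mark. I put the error at about 1–2 mm, from where the arm stopped and what the wrist pictures measured.
- **Gate shut:** It closed against the end with 17 N. Its tab then read y ≈ −0.087, where shut should be.
- **Valve turned on:** The lever went over to its stop at 13 N. After I pulled back, the ball read x ≈ 0.467, where on should be about 0.468.

**Last checks:**
- **Bay:** It did not change between the gate shutting and hand-in, and I saw no ramekin knocked aside.
- **Bystanders:** Comparing the first and last top pictures, changes showed only at the ramekins, the gate, and where the arm and its shadow were. The arm covered the valve corner in the last picture, so the tumbler and pipe cap were not compared there. The wrench was partly under the arm or its shadow too.

**Failed or disagreed:**
- The networks found the white ramekin unreliably and gave some wrong labels, so I measured it by hand from the pictures.
- One overlay check of all three ramekins was about 4 px off. It gave offsets up to 6 mm, which I put down to the arm still settling; the later top picture did not show them.
- The last composite picture could not be viewed because the picture limit was reached. The final state was checked only by numbers.

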